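# Reset the spring load of a shaft with its set-screw collar

## Robot

A 6-joint arm with a two-finger parallel gripper is mounted at the origin on a cart in front of the work surface, level with it; the furniture and walls round the work are solid. World frame = base frame: x ahead of the robot, y to its left, z up, the work surface at z = 0. Lengths are in m, angles in rad, forces in N, time in s.
With the tool pointing down it reaches from about 0.325 to 0.85 m from the base axis. Payload 15.5 kg.
Tool frame: the origin (TCP) lies at the very end of the fingers, on their centre line; the grasp point (between the pads) lies 19 mm behind it; z points along the fingers, y is the line along which they close (so a half turn about z gives the same grasp; the last joint's range is limited). The gripper opens to 91 mm and grips with 3 to 60 N. Pads are 32 mm wide; open, the fingers measure 118 mm over their backs; the gripper's body (76 mm by 178 mm) begins 60 mm behind the grasp point.
Start: joints at [-1.438, 0.494, 1.345, -0, 1.302, -0.096], TCP at [0.141, -0.609, 0.183] pointing down, gripper open.
Joint ranges: [-2.91, 2.91], [-0.82, 2.16], [0.22, 2.67], [-1.22, 4.37], [0.12, 2.79], [-3.08, 3.08]. Speed limits (rad/s): [1.89, 1.89, 2.57, 3.01, 3.01, 3.01].

## Interface

Orientations are given as a 3x3 rotation matrix whose columns are the frame's x, y, z axes.
In Python, from station import r gives the robot as it stands.
- The arm moves only by the shell command python3 -m crank 'ROWS'. ROWS is JSON, a list of rows, each an object with "dp": the shift along the world's x, y, z in cm, a list of three; "angular": the turn, a rotation vector about the world's x, y, z in rad, a list of three; "claw": the gripper's target within -1 to 1 (shut at 1, half-way at 0, fully open at -1). In form: [{"dp": [dx, dy, dz], "angular": [wx, wy, wz], "claw": claw}, ...]. A call has 1 to 8 rows; each row is the pose to reach, as a shift and turn from the pose commanded when the call began; what a row does not reach only later rows make up. A row lasts 1/8 s, in which the tool goes at most 62.5 mm and 10.7 degrees, less where a joint would pass 70% of its speed; a pose out of reach is approached as far as the arm can. A call with a gripper value outside its range is refused whole. The fingers move at their own pace and stop on an object; the grip force is fixed at half the most. Time passes only in rows, so rows that repeat a pose let the fingers close. It gives the time, the measured TCP pose, the force, the opening and the grip force at its end, in the units of the state.
- r.get_obs(): the state, without advancing time (a new reading comes with each control period).
- r.get_image(name): name is "scene" or "side" or "wrist"; returns a dict with "color" (400x640x3 uint8, blue, green, red), "fov_y" (degrees; the focal length in pixels is half the picture's height over the tangent of half this angle, whatever the lens; pixels are square), "cx", "cy" (the principal point, pixels), "camera_from_world" (4x4, takes a point from world to camera coordinates); the wrist camera has in their place "mount" (4x4, takes a point from camera to tool coordinates, whose origin is the TCP and whose axes are the flange's). Camera axes: x right, y down, z forward; pixel columns grow to the right and rows downward; lengths in m; the calibration is good to about 2 mm. A picture is of the moment at which its call begins: read the wrist's pose just before it. There is no depth.
- r.job_done(): hands the job in; it is judged then, once.
The state is a dict: "clock": time; "joint_positions": joint angles; "dq": joint speeds; "tau": joint torques, N m; "tcp_pos": TCP position; "tool_rot": TCP orientation; "contact_force": force on the tool from outside, world axes, zero at the start; "moment": the same for the moment, N m; "grip_width": finger opening in m; "gripper_force": force on a finger pad.
Only numpy, scipy, OpenCV 4.12 (cv2) and the standard library are available. Lean on these libraries where they do the work, as an engineer would, in place of code of your own. Each camera call takes 0.05 s, during which the arm holds its last target. There are 200 camera calls.

## Task

On the small shaft fixture the collar has been left too far back. Loosen its winged set screw before you move the collar, slide the collar along the shaft up against the spring-loaded sleeve until it presses on it with about 10 N (gently: never more than 20 N), and while it still presses tighten the set screw fully again, so that the collar keeps the spring loaded by itself. Then let go, and leave the things lying around the fixture where they are.

Things in the scene. Friction and masses are not known exactly. Their poses are not given: they have to be found in the camera images.
- fixture: Shaft fixture, bolted down: aluminium base 90 x 270 x 12 mm, a dark steel support at each end (tops 83 mm above the bench), a 16 mm steel shaft between, its axis 62 mm above the bench. Origin: centre of the base's underside. y runs along the shaft, from the end where the collar was left (-y) towards the spring sleeve (+y); z up. The small ring by the -y support is fixed.
- collar: Steel collar on the shaft, 44 mm across, 22 mm wide, boss on top reaching 26 mm above the shaft axis. Origin: on the shaft axis, mid width; axes as the fixture's. Only slides along the shaft, cannot turn. Screw loose: drag about 1 N; screw tight: holds against 20 N. If let go unlocked while pressing the sleeve, the spring pushes it back.
- screw (a joint): Set screw angle, rad: 0 = fully tight, at its stop (as found); grows as it is loosened, anticlockwise from above, to a stop at 1.8. It lets go of the shaft at about 0.7 and bites there again when tightened. Turning takes up to 0.12 N m; it stays where left and its wing does not rise.
- wing (a point): Centre of the set screw's upright flat wing, on the screw's vertical axis above the collar, 108 mm above the bench. Dark steel, 9 mm thick, 34 mm long, 30 mm high (15 mm above and below this point; lower edge 5 mm above the boss). Its y axis runs along its length: parallel to the shaft when fully tight. Grip it across its thickness from above; pushing it along the shaft moves the collar.
- sleeve: Spring-loaded steel sleeve on the shaft: 32 mm flange facing the collar, coil spring behind it in a third, deeper block, bolted somewhere along the base. Origin: on the shaft axis in the flange's front face; axes as the fixture's. The collar meets it when the collar's origin is 11 mm from this one, on its -y side. Spring 6 N per mm, unloaded while the collar is clear, travel 6 mm along +y.
- specimen: Bystander: pale block of cast resin 50 x 74 x 20 mm, loose on the bench. Origin: centre of the underside.
- crucible: Bystander: white porcelain crucible 46 mm across, 36 mm high, loose on the bench. Origin: centre of the underside.
- spare_nut: Bystander: hexagon nut 30 x 34 x 13 mm, loose on the bench. Origin: centre of the underside.

How it is judged:
On the way, in this order (a step that is already met when the one before it is completed fails the run):
1. the set screw is loosened (past 0.75 rad) while the collar is still within 5 mm of where it was found (value of joint screw above 0.75 rad and distance of collar from where it was at the start of the episode below 0.005 m), for 0.1 s.
2. with the screw loose, the collar presses the sleeve with more than 5 N (value of joint screw above 0.6 rad and contact force between collar and sleeve above 5 N), for 0.2 s.
At the end, for the whole second after the job is handed in: The set screw is tight again (within 0.2 rad of fully tight) and the collar, at rest and on its own, presses the sleeve with 5 to 16 N (value of joint screw below 0.2 rad and contact force between collar and sleeve between 5 and 16 N and linear speed of collar below 0.005 m/s); the robot touches nothing.
It fails at once if the collar presses the sleeve with more than 20 N (contact force between collar and sleeve above 20 N).
It fails at once if the collar is dragged along the shaft (faster than 30 mm/s) while the screw is tight (under 0.35 rad) (value of joint screw below 0.35 rad and linear speed of collar above 0.03 m/s).
It fails at once if the resin block, the crucible or the nut is moved by more than 15 mm (distance of any of specimen, crucible, spare_nut from where it was at the start of the episode above 0.015 m).
It also fails if it takes over 48 s, if anything falls off the work surface, if the arm or the gripper's body presses on something with over 40 N, if the wrist force passes 120 N, or if a joint passes its speed limit or range.

## Working session

There is one attempt and no reset: what is moved stays moved. The work goes in short steps, Python scripts to look and compute and a shell command to move; the robot and the scene stay as the last step left them, time stands still between calls to the robot, and variables do not carry over. Pictures are saved under pics/ and viewed, at most 11 in all, crops included, and the job is handed in when it is done.

```bash
mkdir -p pics
cat > h.py <<'E'
import numpy as np, cv2
from station import r
def shot(n,f):
    o=r.get_obs(); im=r.get_image(n); cv2.imwrite(f'pics/{f}.png',im['color'])
    h=im['color'].shape[0]; fl=h/2/np.tan(np.radians(im['fov_y'])/2)
    if n=='wrist':
        T=np.eye(4);T[:3,:3]=o['tool_rot'];T[:3,3]=o['tcp_pos'];W=T@np.array(im['mount'])
    else: W=np.linalg.inv(np.array(im['camera_from_world']))
    np.savez(f'pics/{f}.npz',W=W,fl=fl,cx=im['cx'],cy=im['cy']); return im['color']
def ray(f,u,v):
    c=np.load(f'pics/{f}.npz'); d=c['W'][:3,:3]@np.array([(u-c['cx'])/c['fl'],(v-c['cy'])/c['fl'],1]); return c['W'][:3,3],d/np.linalg.norm(d)
def plane(f,u,v,z):
    o,d=ray(f,u,v); return o+d*(z-o[2])/d[2]
def tri(a,b):
    A=np.zeros((3,3));B=np.zeros(3)
    for x in (a,b):
        o,d=ray(*x);P=np.eye(3)-np.outer(d,d);A+=P;B+=P@o
    return np.linalg.solve(A,B)
def proj(f,p):
    c=np.load(f'pics/{f}.npz');q=np.linalg.inv(c['W'])@np.append(p,1);return c['fl']*q[:2]/q[2]+[c['cx'],c['cy']]
E
python3 - <<'E'
from h import *
shot('scene','s0');shot('side','d0')
o=r.get_obs();print(o)
for f in('s0','d0'):print(np.load(f'pics/{f}.npz')['W'].round(3))
E
```

```text
{'clock': 0.1, 'joint_positions': array([-1.43849353e+00,  4.94149994e-01,  1.34606880e+00, -2.46245157e-05,
        1.30249233e+00, -9.55022040e-02]), 'dq': array([-0.00034112, -0.0008452 , -0.00251942,  0.00038385,  0.00030383,
        0.00141031]), 'tau': array([ 1.76969555e-03, -8.80240560e+01, -3.82546413e+01,  7.08711566e-02,
        4.83218604e-02, -2.31121669e-05]), 'tcp_pos': array([ 0.1410927 , -0.60847861,  0.18198003]), 'tool_rot': array([[ 9.74162989e-01,  2.25846055e-01, -1.71080885e-04],
       [ 2.25846105e-01, -9.74162366e-01,  1.10555948e-03],
       [ 8.30256872e-05, -1.11563308e-03, -9.99999374e-01]]), 'contact_force': array([-1.00343337, -0.0799018 , -0.13297682]), 'moment': array([-0.03635831, -0.0527353 , -0.01053435]), 'gripper_force': 0.0, 'grip_width': 0.09126276119346752}
[[-0.517 -0.42   0.746 -0.178]
 [-0.856  0.235 -0.46   0.522]
 [ 0.018 -0.876 -0.481  0.591]
 [ 0.     0.     0.     1.   ]]
[[ 0.99  -0.032  0.139  0.443]
 [-0.141 -0.386  0.912 -0.753]
 [ 0.024 -0.922 -0.387  0.439]
 [ 0.     0.     0.     1.   ]]
```

View pics/s0.png

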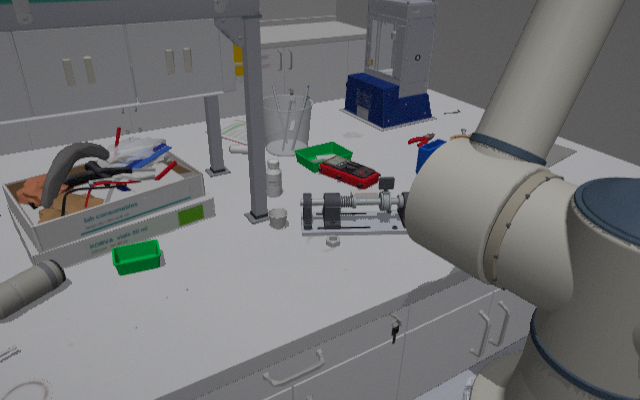

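View pics/d0.png

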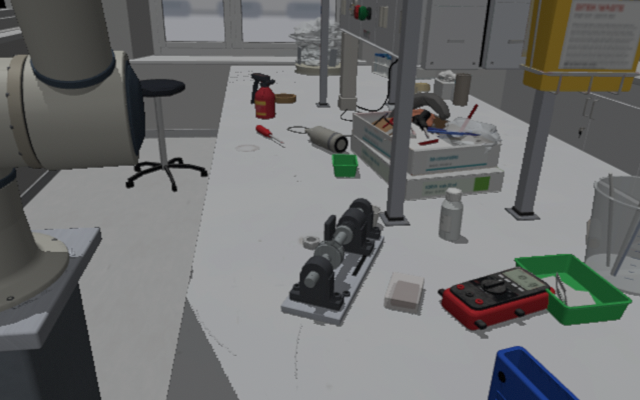

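The scene view shows the fixture around (355,210) with the wing at about (387,183). In the side view the wing is near (330,228), with a shelf post behind the sleeve end at (397,218). I'll crop both views for detail.

Run:
```python
from h import *
a=cv2.imread('pics/s0.png')[165:255,250:420];b=cv2.imread('pics/d0.png')[190:330,270:430]
a=cv2.resize(a,(800,424),interpolation=2);b=cv2.resize(b,None,fx=4.2,fy=4.2,interpolation=2)
a=cv2.resize(a,(450,238)); 
c=np.zeros((588,800,3),np.uint8); b=cv2.resize(b[:, :],(672,588)); c[:,:672]=b
cv2.imwrite('pics/c0.png',c)
w=tri(('s0',387,183),('d0',330,228));print('wing',w)
for u,v in((286,303),(347,318),(384,236)):print('base',plane('d0',u,v,.012))
print('post',tri(('s0',258,217),('d0',397,218)))
print('nut',plane('s0',333,241,.006),'cruc',plane('s0',279,218,.018),'spec',plane('d0',405,291,.02))
```

```text
wing [ 0.55364487 -0.10324339  0.1090975 ]
base [ 0.48528793 -0.14583886  0.012     ]
base [ 0.56702901 -0.19031411  0.012     ]
base [0.68125137 0.0459748  0.012     ]
post [0.73099457 0.13631134 0.00127275]
nut [0.54613411 0.04045027 0.006     ] cruc [0.67243348 0.10802369 0.018     ] spec [ 0.66330604 -0.14562004  0.02      ]
```

View pics/c0.png

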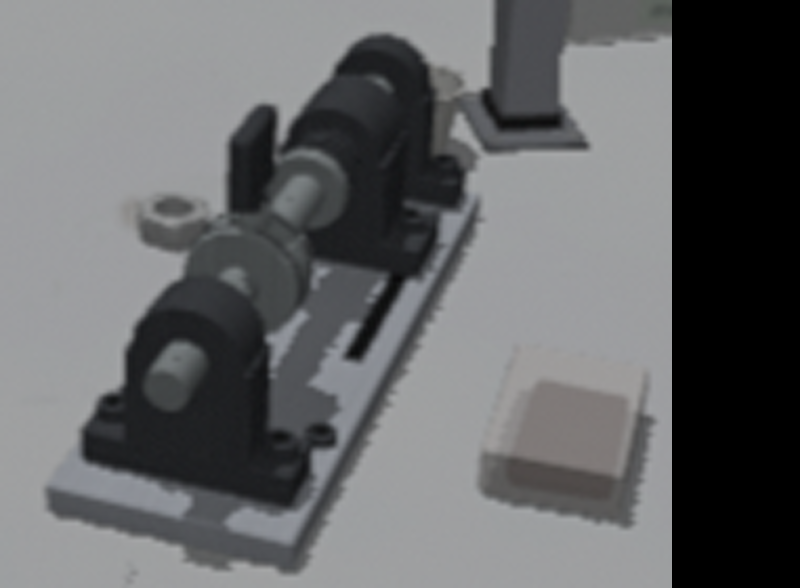

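The crop shows the bolted base, the collar with the wing behind it, the sleeve flange facing it, the nut to the left of the base and the resin block to the right. The shaft runs at about 64° in world, and the wing is near (0.554, -0.103). Next I move above the wing with the tool y axis perpendicular to the shaft.

```bash
python3 -m crank '[{"dp":[20,25,5],"angular":[0,0,0.45],"claw":-1},{"dp":[20,25,5],"angular":[0,0,0.45],"claw":-1},{"dp":[20,25,5],"angular":[0,0,0.45],"claw":-1},{"dp":[20,25,5],"angular":[0,0,0.45],"claw":-1},{"dp":[41,50,5],"angular":[0,0,0.88],"claw":-1},{"dp":[41,50,5],"angular":[0,0,0.88],"claw":-1},{"dp":[41,50,5],"angular":[0,0,0.88],"claw":-1},{"dp":[41,50,5],"angular":[0,0,0.88],"claw":-1}]'
```

```text
clock: 1.1
tcp_pos: [0.4563, -0.2221, 0.2283]
tool_rot: [[0.446, 0.895, -0.0], [0.895, -0.446, -0.0], [-0.0, -0.0, -1.0]]
contact_force: [0.6, -0.7, -0.5]
grip_width: 0.0913
gripper_force: 0.0
```

```bash
python3 -m crank '[{"dp":[7,9,0],"angular":[0,0,0],"claw":-1},{"dp":[7,9,0],"angular":[0,0,0],"claw":-1},{"dp":[7,9,0],"angular":[0,0,0],"claw":-1},{"dp":[7,9,0],"angular":[0,0,0],"claw":-1}]'
python3 - <<'E'
from h import *
shot('wrist','w1'); print(proj('w1',[.554,-.103,.108]))
E
```

```text
clock: 1.6
tcp_pos: [0.5249, -0.134, 0.2279]
tool_rot: [[0.446, 0.895, -0.001], [0.895, -0.446, -0.0], [-0.0, -0.001, -1.0]]
contact_force: [-0.6, -0.9, -0.5]
grip_width: 0.0917
gripper_force: 0.0
[330.44393583 149.54955891]
```

View pics/w1.png

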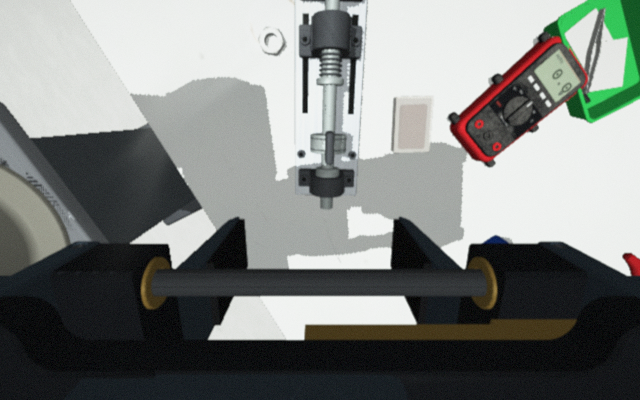

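The wrist view shows the wing at about (330,148), as predicted (330,150). The flange is near (330,80) and the nut, at (271,40), and block, at (411,123), are well clear. A zoom will refine this.

Run:
```python
from h import *
a=cv2.imread('pics/w1.png')[60:215,270:390];cv2.imwrite('pics/c1.png',cv2.resize(a,None,fx=3.8,fy=3.8,interpolation=cv2.INTER_CUBIC))
p,q=plane('w1',326,207,.062),plane('w1',331,100,.062);d=q-p;print(p,q,np.degrees(np.arctan2(d[1],d[0])))
```

```text
[ 0.51529547 -0.17335591  0.062     ] [ 0.57922127 -0.05656444  0.062     ] 61.30591514644136
```

View pics/c1.png

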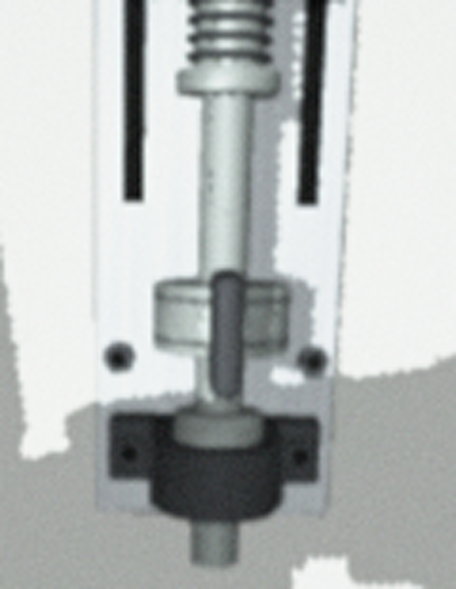

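The zoom shows the wing centred near crop (227,335), full image (329.7,148). Its edge line is close to the shaft line from (326.3,203) to (330,89).

Run:
```python
from h import *
F=lambda x,y:(270+(x-1.5)/3.8,60+(y-1.5)/3.8)
p,q=plane('w1',*F(214,545),.062),plane('w1',*F(228,110),.062);d=q-p;print('shaft',p,q,np.degrees(np.arctan2(d[1],d[0])))
p,q=plane('w1',*F(101,510),.012),plane('w1',*F(95,10),.012);d=q-p;print('L',np.degrees(np.arctan2(d[1],d[0])))
p,q=plane('w1',*F(328,510),.012),plane('w1',*F(353,10),.012);d=q-p;print('R',np.degrees(np.arctan2(d[1],d[0])))
W=np.load('pics/w1.npz')['W'];print('cam',W[:3,3])
print('wing',plane('w1',*F(227,335),.108)); a,b=plane('w1',*F(228,272),.123),plane('w1',*F(226,398),.118);print(a,b,np.linalg.norm(a-b),np.degrees(np.arctan2(*(a-b)[1::-1])))
o=r.get_obs();print(o['tcp_pos'],o['tool_rot'][:,1], np.degrees(np.arctan2(o['tool_rot'][1,0],o['tool_rot'][0,0])), o['joint_positions'])
```

```text
shaft [ 0.51760128 -0.16842504  0.062     ] [ 0.58332114 -0.04436692  0.062     ] 62.08756749240649
L 62.91178279348701
R 62.70243825674674
cam [ 0.55990866 -0.0629046   0.4304857 ]
wing [ 0.55377268 -0.10073856  0.108     ]
[ 0.56161711 -0.08406769  0.123     ] [ 0.54603972 -0.11519485  0.118     ] 0.035164678023243016 63.41461452082903
[ 0.524717   -0.13451648  0.22805239] [ 8.94510484e-01 -4.47046590e-01 -5.83040460e-04] 63.44565359772603 [-3.60993228e-01  3.32669706e-01  1.48588106e+00 -3.07411985e-04
  1.32365867e+00  1.02542946e-01]
```

```bash
python3 -m crank '[{"dp":[2.9,3.3,-5],"angular":[0,0,-0.01],"claw":-1},{"dp":[2.9,3.3,-10],"angular":[0,0,-0.01],"claw":-0.3},{"dp":[2.9,3.3,-12.9],"angular":[0,0,-0.01],"claw":0.3},{"dp":[2.9,3.3,-12.9],"angular":[0,0,-0.01],"claw":0.4},{"dp":[2.9,3.3,-12.9],"angular":[0,0,-0.01],"claw":0.5},{"dp":[2.9,3.3,-12.9],"angular":[0,0,-0.01],"claw":0.5}]'
python3 - <<'E'
from h import *
shot('wrist','w2'); print(proj('w2',[.5537,-.1015,.123]))
cv2.imwrite('pics/c2.png',cv2.imread('pics/w2.png')[60:360,120:520])
E
```

```text
clock: 2.4
tcp_pos: [0.5551, -0.1016, 0.1008]
tool_rot: [[0.456, 0.89, 0.002], [0.89, -0.456, -0.001], [0.0, 0.002, -1.0]]
contact_force: [0.2, -0.6, 0.1]
grip_width: 0.0442
gripper_force: 0.0
[317.62956624 238.26401383]
```

View pics/c2.png

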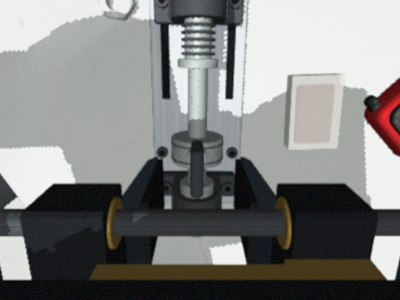

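The wing stands centred between the fingers, near crop (197,170), so I close on it.

```bash
python3 -m crank '[{"dp":[-0.1,0,-0.3],"angular":[0,0,0],"claw":0.7},{"dp":[-0.1,0,-0.3],"angular":[0,0,0],"claw":0.8},{"dp":[-0.1,0,-0.3],"angular":[0,0,0],"claw":1},{"dp":[-0.1,0,-0.3],"angular":[0,0,0],"claw":1},{"dp":[-0.1,0,-0.3],"angular":[0,0,0],"claw":1},{"dp":[-0.1,0,-0.3],"angular":[0,0,0],"claw":1}]'
```

```text
clock: 3.2
tcp_pos: [0.5534, -0.1009, 0.0962]
tool_rot: [[0.456, 0.89, -0.0], [0.89, -0.456, 0.0], [0.0, -0.0, -1.0]]
contact_force: [0.0, -0.3, 0.0]
grip_width: 0.0004
gripper_force: 0.0
```

Run:
```python
from h import *
a=shot('side','d3')[190:310,270:410];b=shot('scene','s3')[150:250,290:430];w=shot('wrist','w3')[140:300,220:420]
c=np.zeros((600,800,3),np.uint8)
c[:343,:400]=cv2.resize(a,(400,343),interpolation=2);c[:286,400:]=cv2.resize(b,(400,286),interpolation=2);c[345:600,:320]=cv2.resize(w,(320,255))
cv2.imwrite('pics/c3.png',c);print(r.get_obs()['grip_width'],r.get_obs()['gripper_force'])
```

```text
0.0005256876925286686 0.0
```

View pics/c3.png

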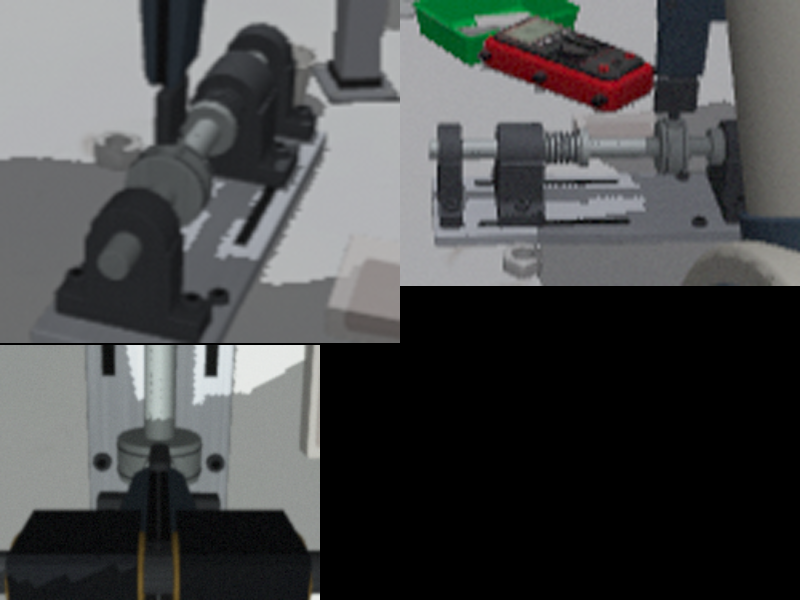

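Run:
```python
from h import *
o=r.get_obs();t=o['tcp_pos'];x=np.array([.456,.89,0])
for z in(0,.03,.06):
  for k in(-.016,.016):
    p=t+x*k+[0,0,z]; s=proj('s3',p);d=proj('d3',p);w=proj('w3',p)
    print(z,k,'scene',((s-[290,150])*2.857+[400,0]).round(),'side',((d-[270,190])*2.857).round(),'wr',((w-[220,140])*1.6+[0,345]).round())
print(o)
a=cv2.imread('pics/w3.png')[170:280,260:380];b=cv2.imread('pics/s3.png')[160:215,360:430]
c=np.zeros((600,800,3),np.uint8);a=cv2.resize(a,None,fx=3.6,fy=3.6,interpolation=2);b=cv2.resize(b,None,fx=5,fy=5,interpolation=2)
a=cv2.convertScaleAbs(a,alpha=2.2);b=cv2.convertScaleAbs(b,alpha=1.8)
c[:a.shape[0],:a.shape[1]]=a;c[:b.shape[0],440:440+b.shape[1]]=b;cv2.imwrite('pics/c4.png',c)
```

```text
0 -0.016 scene [694. 109.] side [160. 142.] wr [159. 513.]
0 0.016 scene [653. 110.] side [179. 116.] wr [159. 448.]
0.03 -0.016 scene [697.  75.] side [161.  89.] wr [159. 545.]
0.03 0.016 scene [656.  76.] side [181.  64.] wr [159. 471.]
0.06 -0.016 scene [701.  40.] side [163.  35.] wr [160. 588.]
0.06 0.016 scene [659.  40.] side [183.  11.] wr [160. 503.]
{'clock': 3.35, 'joint_positions': array([-2.86538964e-01,  5.06588476e-01,  1.60197174e+00,  2.21533353e-05,
        1.03304705e+00,  1.86436124e-01]), 'dq': array([ 0.00032323, -0.0014854 ,  0.00176964,  0.00030584, -0.0011262 ,
       -0.00174029]), 'tau': array([ 5.71865734e-03, -8.12265372e+01, -3.03970206e+01,  7.10765342e-02,
        2.18519865e-02, -1.37136149e-04]), 'tcp_pos': array([ 0.55335655, -0.10090415,  0.09622754]), 'tool_rot': array([[ 4.55546872e-01,  8.90211799e-01, -8.63402857e-06],
       [ 8.90211799e-01, -4.55546872e-01,  2.23794230e-05],
       [ 1.59892217e-05, -1.78809903e-05, -1.00000000e+00]]), 'contact_force': array([-0.38678011,  0.19632371, -0.1786607 ]), 'moment': array([-0.0593895 , -0.0873269 ,  0.01108664]), 'gripper_force': 0.0, 'grip_width': 0.0005256876925286686}
```

View pics/c4.png

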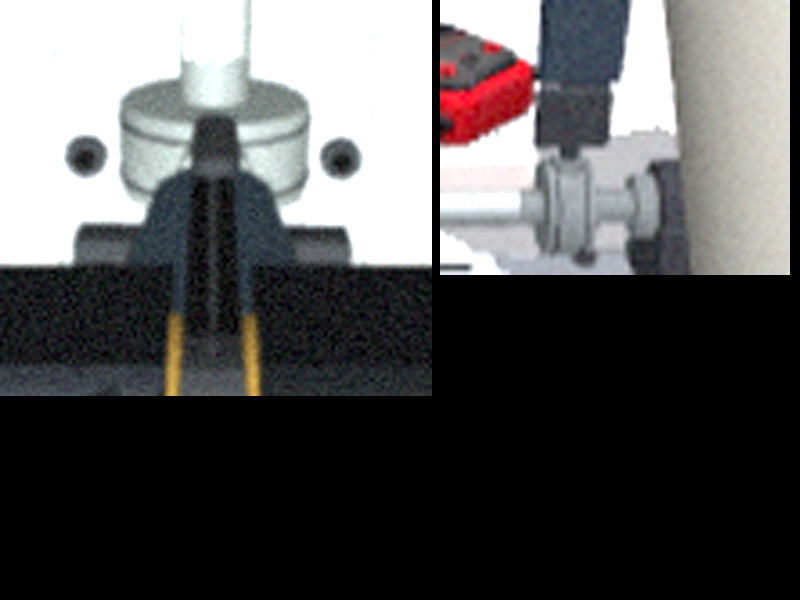

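The readings and pictures agree that the fingers closed above the wing. The wing is intact below, and the visible finger ends sit about 30 mm above the stated TCP. I'll open, go 28 mm lower wide open (clear either way), and close again.

```bash
python3 -m crank '[{"dp":[0,0,0.3],"angular":[0,0,0],"claw":-1},{"dp":[0,0,0.3],"angular":[0,0,0],"claw":-1},{"dp":[0,0,0.3],"angular":[0,0,0],"claw":-1},{"dp":[0,0,-1.4],"angular":[0,0,0],"claw":-1},{"dp":[0,0,-2.7],"angular":[0,0,0],"claw":-1},{"dp":[0,0,-2.7],"angular":[0,0,0],"claw":0},{"dp":[0,0,-2.7],"angular":[0,0,0],"claw":0.2},{"dp":[0,0,-2.7],"angular":[0,0,0],"claw":0.2}]'
python3 - <<'E'
from h import *
shot('wrist','w5');a=shot('scene','s5')[150:220,350:430]
b=cv2.imread('pics/w5.png')[160:300,220:420]
c=np.zeros((430,800,3),np.uint8);c[:280,:400]=cv2.resize(b,(400,280),interpolation=2);c[:350,400:]=cv2.resize(a,(400,350),interpolation=2)
cv2.imwrite('pics/c5.png',cv2.convertScaleAbs(c,alpha=1.8))
E
```

```text
clock: 4.35
tcp_pos: [0.5537, -0.101, 0.0697]
tool_rot: [[0.456, 0.89, 0.001], [0.89, -0.456, -0.0], [0.0, 0.001, -1.0]]
contact_force: [-0.4, 0.7, 0.3]
grip_width: 0.0364
gripper_force: 0.0
```

View pics/c5.png

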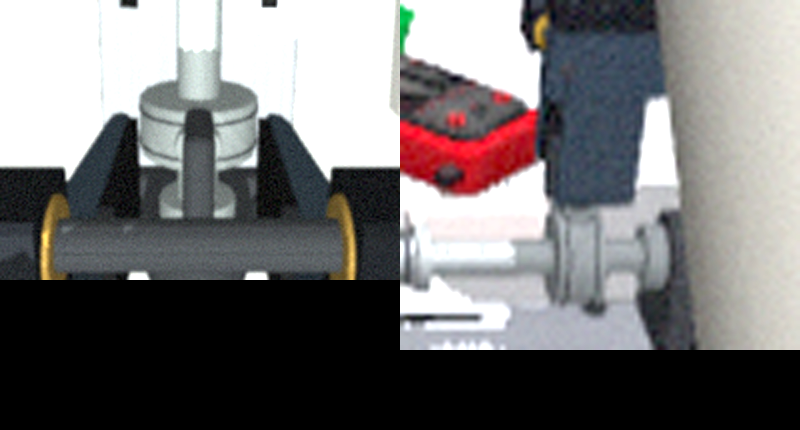

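The view confirms it: the fingers now straddle the wing, ending just above the collar, with the wing centred at crop x=200. They sit a few mm towards -y, so I shift 2 mm along the shaft and close.

```bash
python3 -m crank '[{"dp":[0.1,0.2,0],"angular":[0,0,0],"claw":0.5},{"dp":[0.1,0.2,0],"angular":[0,0,0],"claw":0.8},{"dp":[0.1,0.2,0],"angular":[0,0,0],"claw":1},{"dp":[0.1,0.2,0],"angular":[0,0,0],"claw":1},{"dp":[0.1,0.2,0],"angular":[0,0,0],"claw":1}]'
```

```text
clock: 5.08
tcp_pos: [0.5547, -0.099, 0.0693]
tool_rot: [[0.456, 0.89, 0.001], [0.89, -0.456, -0.0], [0.0, 0.001, -1.0]]
contact_force: [3.1, -0.2, -1.4]
grip_width: 0.0089
gripper_force: 30.0
```

Gripped at 8.9 mm. Loosening in stages.

```bash
python3 -m crank '[{"dp":[0,0,0],"angular":[0,0,0.15],"claw":1},{"dp":[0,0,0],"angular":[0,0,0.3],"claw":1},{"dp":[0,0,0],"angular":[0,0,0.45],"claw":1},{"dp":[0,0,0],"angular":[0,0,0.45],"claw":1}]'
```

```text
clock: 5.58
tcp_pos: [0.554, -0.0989, 0.0692]
tool_rot: [[0.024, 1.0, -0.001], [1.0, -0.024, 0.0], [0.0, -0.001, -1.0]]
contact_force: [-0.2, -0.3, 0.1]
grip_width: 0.0088
gripper_force: 30.0
```

```bash
python3 -m crank '[{"dp":[0,0,0],"angular":[0,0,0.15],"claw":1},{"dp":[0,0,0],"angular":[0,0,0.3],"claw":1},{"dp":[0,0,0],"angular":[0,0,0.45],"claw":1},{"dp":[0,0,0],"angular":[0,0,0.6],"claw":1},{"dp":[0,0,0],"angular":[0,0,0.7],"claw":1},{"dp":[0,0,0],"angular":[0,0,0.7],"claw":1}]'
python3 - <<'E'
from h import *
print(r.get_obs()['contact_force'],r.get_obs()['moment'],r.get_obs()['grip_width'])
c=np.load('pics/w1.npz')
# flange front at shaft top/edges vs collar front: silhouettes at w1
F=lambda x,y:(270+(x-1.5)/3.8,60+(y-1.5)/3.8)
u=np.array([.457,.889,0])
for n,y,z in(('flange bottom',97,.066),('flange mid top',68,.078),('collar far',283,.082),('collar near',345,.078)):print(n,plane('w1',*F(228,y),z)@u)
print('wing',np.array([.5537,-.1015,0])@u,'tcp',r.get_obs()['tcp_pos']@u)
E
```

```text
clock: 6.32
tcp_pos: [0.5534, -0.0986, 0.0691]
tool_rot: [[-0.624, 0.782, -0.002], [0.782, 0.624, 0.0], [0.001, -0.001, -1.0]]
contact_force: [-5.0, 1.1, 3.4]
grip_width: 0.0087
gripper_force: 30.0
[-4.97625043  1.11295904  3.44969649] [0.36228429 0.88021145 0.11488084] 0.008681797977062753
flange bottom 0.2305561512337459
flange mid top 0.23748695414151288
collar far 0.1762538476699626
collar near 0.15703672955314063
wing 0.1628074 tcp 0.1652166140480814
```

```bash
python3 -m crank '[{"dp":[0.2,0.4,0],"angular":[0,0,0],"claw":1},{"dp":[0.5,0.97,0],"angular":[0,0,0],"claw":1},{"dp":[0.8,1.56,0],"angular":[0,0,0],"claw":1},{"dp":[1.1,2.14,0],"angular":[0,0,0],"claw":1},{"dp":[1.4,2.72,0],"angular":[0,0,0],"claw":1},{"dp":[1.7,3.31,0],"angular":[0,0,0],"claw":1},{"dp":[1.9,3.7,0],"angular":[0,0,0],"claw":1},{"dp":[1.9,3.7,0],"angular":[0,0,0],"claw":1}]'
```

```text
clock: 7.32
tcp_pos: [0.5731, -0.0612, 0.0691]
tool_rot: [[-0.624, 0.781, -0.001], [0.781, 0.624, 0.001], [0.001, -0.0, -1.0]]
contact_force: [-5.5, 2.5, 3.4]
grip_width: 0.0088
gripper_force: 30.0
```

```bash
python3 -m crank '[{"dp":[0.14,0.27,0],"angular":[0,0,0],"claw":1},{"dp":[0.27,0.53,0],"angular":[0,0,0],"claw":1},{"dp":[0.27,0.53,0],"angular":[0,0,0],"claw":1}]'
python3 - <<'E'
from h import *
c=cv2.resize(shot('scene','s6')[160:230,300:440],None,fx=5,fy=5,interpolation=2);cv2.imwrite('pics/c6.png',c)
E
```

```text
clock: 7.7
tcp_pos: [0.5758, -0.0561, 0.0691]
tool_rot: [[-0.625, 0.781, -0.001], [0.781, 0.625, 0.0], [0.001, -0.0, -1.0]]
contact_force: [-3.9, 3.9, 2.5]
grip_width: 0.0089
gripper_force: 30.0
```

View pics/c6.png

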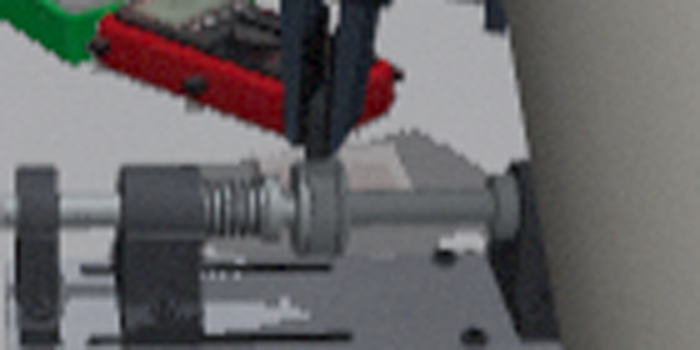

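The collar has travelled with the wing. Its front edge (x≈292) is a few mm from the sleeve flange (x≈282), so I creep forward.

```bash
python3 -m crank '[{"dp":[0.05,0.09,0],"angular":[0,0,0],"claw":1},{"dp":[0.09,0.18,0],"angular":[0,0,0],"claw":1},{"dp":[0.09,0.18,0],"angular":[0,0,0],"claw":1}]'; python3 -c "
from h import *
o=r.get_obs();u=np.array([.457,.889,0]);print(o['contact_force']@u,o['tcp_pos']@u)"
```

```text
clock: 8.12
tcp_pos: [0.5766, -0.0545, 0.0691]
tool_rot: [[-0.625, 0.781, -0.001], [0.781, 0.625, 0.0], [0.001, -0.0, -1.0]]
contact_force: [-4.9, 2.0, 2.8]
grip_width: 0.0091
gripper_force: 30.0
-0.4350562208238056 0.21505492562802664
```

```bash
python3 -m crank '[{"dp":[0.05,0.09,0],"angular":[0,0,0],"claw":1},{"dp":[0.07,0.135,0],"angular":[0,0,0],"claw":1},{"dp":[0.07,0.135,0],"angular":[0,0,0],"claw":1}]'; python3 -c "
from h import *
o=r.get_obs();u=np.array([.457,.889,0]);print(o['contact_force']@u,o['tcp_pos']@u)"
```

```text
clock: 8.5
tcp_pos: [0.5773, -0.0532, 0.0691]
tool_rot: [[-0.625, 0.781, -0.001], [0.781, 0.625, 0.0], [0.001, -0.0, -1.0]]
contact_force: [-4.9, 2.1, 2.9]
grip_width: 0.0087
gripper_force: 30.0
-0.36809214154432235 0.21650135648972452
```

```bash
python3 -m crank '[{"dp":[0.05,0.09,0],"angular":[0,0,0],"claw":1},{"dp":[0.07,0.135,0],"angular":[0,0,0],"claw":1},{"dp":[0.07,0.135,0],"angular":[0,0,0],"claw":1}]'; python3 -c "
from h import *
o=r.get_obs();u=np.array([.457,.889,0]);print(o['contact_force']@u,o['tcp_pos']@u)"
```

```text
clock: 8.88
tcp_pos: [0.578, -0.0519, 0.0691]
tool_rot: [[-0.625, 0.781, -0.001], [0.781, 0.625, 0.0], [0.001, -0.0, -1.0]]
contact_force: [-5.5, 1.2, 2.7]
grip_width: 0.0088
gripper_force: 30.0
-1.4400747868845407 0.21803525741616103
```

```bash
python3 -m crank '[{"dp":[0.03,0.05,0],"angular":[0,0,0],"claw":1},{"dp":[0.05,0.09,0],"angular":[0,0,0],"claw":1},{"dp":[0.05,0.09,0],"angular":[0,0,0],"claw":1}]'; python3 -c "
from h import *
o=r.get_obs();u=np.array([.457,.889,0]);print(o['contact_force']@u,o['tcp_pos']@u)"
```

```text
clock: 9.25
tcp_pos: [0.5785, -0.051, 0.0691]
tool_rot: [[-0.625, 0.781, -0.001], [0.781, 0.625, 0.0], [0.001, -0.0, -1.0]]
contact_force: [-4.3, 2.1, 3.0]
grip_width: 0.0085
gripper_force: 30.0
-0.08083071169413714 0.21903268999174966
```

```bash
python3 -m crank '[{"dp":[0.03,0.05,0],"angular":[0,0,0],"claw":1},{"dp":[0.05,0.09,0],"angular":[0,0,0],"claw":1},{"dp":[0.05,0.09,0],"angular":[0,0,0],"claw":1}]'; python3 -c "
from h import *
o=r.get_obs();u=np.array([.457,.889,0]);print(o['contact_force']@u,o['tcp_pos']@u)"
```

```text
clock: 9.62
tcp_pos: [0.5789, -0.0501, 0.0691]
tool_rot: [[-0.625, 0.781, -0.001], [0.781, 0.625, 0.0], [0.001, -0.0, -1.0]]
contact_force: [-5.9, 1.5, 2.8]
grip_width: 0.0086
gripper_force: 30.0
-1.3519917173991742 0.22006841786132222
```

```bash
python3 -m crank '[{"dp":[0.03,0.05,0],"angular":[0,0,0],"claw":1},{"dp":[0.05,0.09,0],"angular":[0,0,0],"claw":1},{"dp":[0.05,0.09,0],"angular":[0,0,0],"claw":1}]'; python3 -c "
from h import *
o=r.get_obs();u=np.array([.457,.889,0]);print(o['contact_force']@u,o['tcp_pos']@u)"
```

```text
clock: 10.0
tcp_pos: [0.5793, -0.0493, 0.0691]
tool_rot: [[-0.625, 0.781, -0.001], [0.781, 0.625, 0.0], [0.001, -0.001, -1.0]]
contact_force: [-6.6, 0.5, 3.3]
grip_width: 0.0087
gripper_force: 30.0
-2.5701499209123906 0.2208921952753214
```

```bash
python3 -m crank '[{"dp":[0.03,0.05,0],"angular":[0,0,0],"claw":1},{"dp":[0.04,0.07,0],"angular":[0,0,0],"claw":1},{"dp":[0.04,0.07,0],"angular":[0,0,0],"claw":1}]'; python3 -c "
from h import *
o=r.get_obs();u=np.array([.457,.889,0]);print(o['contact_force']@u,o['tcp_pos']@u)"
```

```text
clock: 10.38
tcp_pos: [0.5795, -0.0489, 0.0691]
tool_rot: [[-0.625, 0.781, -0.001], [0.781, 0.625, -0.0], [0.001, -0.001, -1.0]]
contact_force: [-6.7, -2.6, 3.6]
grip_width: 0.0087
gripper_force: 30.0
-5.366198573378431 0.2213533997905634
```

```bash
python3 -m crank '[{"dp":[0.03,0.05,0],"angular":[0,0,0],"claw":1},{"dp":[0.07,0.13,0],"angular":[0,0,0],"claw":1},{"dp":[0.07,0.13,0],"angular":[0,0,0],"claw":1},{"dp":[0.07,0.13,0],"angular":[0,0,0],"claw":1}]'; python3 -c "
from h import *
o=r.get_obs();u=np.array([.457,.889,0]);print(o['contact_force']@u,o['tcp_pos']@u)
for i in range(3):
  r.get_image('side');print(r.get_obs()['contact_force']@u)"
```

```text
clock: 10.88
tcp_pos: [0.58, -0.0481, 0.0691]
tool_rot: [[-0.625, 0.781, -0.002], [0.781, 0.625, -0.001], [0.0, -0.002, -1.0]]
contact_force: [-9.4, -4.6, 5.4]
grip_width: 0.0093
gripper_force: 30.0
-8.37401633760376 0.22233089672587536
-9.549343836510022
-8.717019533866068
-9.087860582413608
```

```bash
python3 -m crank '[{"dp":[0.02,0.04,0],"angular":[0,0,0],"claw":1},{"dp":[0.02,0.04,0],"angular":[0,0,-0.1],"claw":1},{"dp":[0.02,0.04,0],"angular":[0,0,-0.2],"claw":1},{"dp":[0.02,0.04,0],"angular":[0,0,-0.3],"claw":1},{"dp":[0.02,0.04,0],"angular":[0,0,-0.3],"claw":1}]'; python3 -c "
from h import *
u=np.array([.457,.889,0]);print(r.get_obs()['tcp_pos']@u)
for i in range(4):
  r.get_image('side');o=r.get_obs();print(o['contact_force'],o['contact_force']@u)"
```

```text
clock: 11.65
tcp_pos: [0.5804, -0.0478, 0.0691]
tool_rot: [[-0.365, 0.931, -0.001], [0.931, 0.365, -0.001], [-0.0, -0.002, -1.0]]
contact_force: [-8.1, -6.2, 3.6]
grip_width: 0.0089
gripper_force: 30.0
0.22276716076456357
[-7.26926334 -6.05605436  4.28433425] -8.705885671844653
[-8.34863387 -7.23577018  4.84271125] -10.24792536286904
[-7.21233698 -6.58924357  4.30477511] -9.153875532501903
[-7.85861399 -5.80390511  3.75194288] -8.751058234817974
```

```bash
python3 -m crank '[{"dp":[0,0,0],"angular":[0,0,-0.15],"claw":1},{"dp":[0,0,0],"angular":[0,0,-0.3],"claw":1},{"dp":[0,0,0],"angular":[0,0,-0.4],"claw":1},{"dp":[0,0,0],"angular":[0,0,-0.4],"claw":1}]'; python3 -c "
from h import *
u=np.array([.457,.889,0]);print(r.get_obs()['tcp_pos']@u)
for i in range(3):
  r.get_image('side');o=r.get_obs();print(o['contact_force']@u,o['moment'])"
```

```text
clock: 12.35
tcp_pos: [0.581, -0.0477, 0.0692]
tool_rot: [[0.027, 1.0, -0.0], [1.0, -0.027, -0.001], [-0.001, -0.0, -1.0]]
contact_force: [-4.7, -6.5, 1.9]
grip_width: 0.0085
gripper_force: 30.0
0.22305814899934373
-8.04151525560285 [-1.18583501  0.91974758 -0.08030503]
-7.146732535012051 [-1.23714849  0.92456622 -0.04436502]
-6.293703895477508 [-1.17402168  0.90754028 -0.07729439]
```

```bash
python3 -m crank '[{"dp":[0,0,0],"angular":[0,0,-0.15],"claw":1},{"dp":[0,0,0],"angular":[0,0,-0.3],"claw":1},{"dp":[0,0,0],"angular":[0,0,-0.42],"claw":1},{"dp":[0,0,0],"angular":[0,0,-0.5],"claw":1},{"dp":[0,0,0],"angular":[0,0,-0.5],"claw":1},{"dp":[0,0,0],"angular":[0,0,-0.5],"claw":1}]'; python3 -c "
from h import *
u=np.array([.457,.889,0]);o=r.get_obs();print(o['tcp_pos']@u,o['contact_force']@u,o['moment'],np.degrees(np.arctan2(*o['tool_rot'][1::-1,0])))"
```

```text
clock: 13.25
tcp_pos: [0.5817, -0.0479, 0.0693]
tool_rot: [[0.501, 0.866, 0.001], [0.866, -0.501, -0.001], [-0.001, 0.002, -1.0]]
contact_force: [-1.0, -6.9, -0.0]
grip_width: 0.009
gripper_force: 30.1
0.22323814287921903 -6.571130879115072 [-1.26809597  0.31730158  0.7520373 ] 59.947299573949266
```

At the stop (0.75 N m, angle reached). Release and lift.

```bash
python3 -m crank '[{"dp":[0,0,0],"angular":[0,0,0],"claw":0.5},{"dp":[0,0,0],"angular":[0,0,0],"claw":-0.5},{"dp":[0,0,0],"angular":[0,0,0],"claw":-0.5},{"dp":[0,0,3],"angular":[0,0,0],"claw":-0.5},{"dp":[0,0,8],"angular":[0,0,0],"claw":-0.5},{"dp":[0,0,12],"angular":[0,0,0],"claw":-0.5},{"dp":[0,0,12],"angular":[0,0,0],"claw":-0.5}]'
python3 - <<'E'
from h import *
shot('wrist','w7')
c=cv2.imread('pics/w7.png')[0:240,200:440];cv2.imwrite('pics/c7.png',cv2.resize(c,(600,600),interpolation=2))
u=np.array([.457,.889,0]);print(proj('w7',[.5817,-.0479,.108])-[200,0])
E
```

```text
clock: 14.12
tcp_pos: [0.5831, -0.0472, 0.1924]
tool_rot: [[0.5, 0.866, 0.006], [0.866, -0.5, -0.001], [0.002, 0.006, -1.0]]
contact_force: [0.4, 0.4, -0.8]
grip_width: 0.0682
gripper_force: 0.0
[117.94083336 195.89011072]
```

View pics/c7.png

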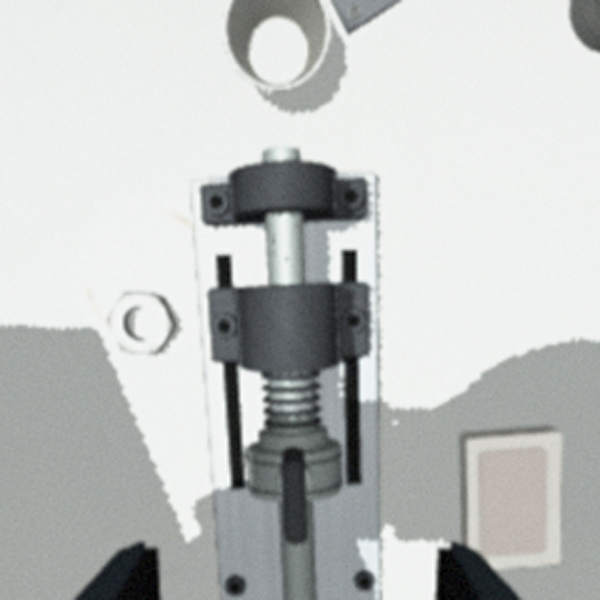

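The wing (crop (293,495)) is parallel to the shaft, the collar sits against the flange at (292,450), and the bystanders are undisturbed. Handing in.

```bash
python3 -c "
from station import r
print(r.get_obs()['dq'].round(3),r.job_done())"
```

```text
the job is handed in; nothing more can be done
[-0.     0.031  0.041  0.001 -0.018 -0.001] None
```

I loosened the screw, slid the collar against the sleeve (about 8–9 N by wrist force, up to 13 N by position), tightened the screw to its stop, let go and handed in at about 14 s; the call returned no verdict.

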